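Press a dental flask shut with the bench locking pliers, then release it

ROBOT

A 7-joint arm with a two-finger parallel gripper is mounted at the origin on the work surface. World frame = base frame: x ahead of the robot, y to its left, z up, the work surface at z = 0. Lengths are in m, angles in degrees, forces in N, time in s.
With the tool pointing down it reaches from about 0.425 to 0.875 m from the base axis. Payload 4.7 kg.
Tool frame: the origin (TCP) lies midway between the tips of the shut fingers; the grasp point (between the pads) lies 19 mm behind it; z points along the fingers, y is the line along which they close (so a half turn about z gives the same grasp; the last joint's range is limited). The gripper opens to 87 mm and grips with 3 to 60 N. Pads are 19 mm wide; open, the fingers measure 117 mm over their backs; the gripper's body (75 mm by 190 mm) begins 51 mm behind the grasp point.
Start: joints at [-74.88, 18.392, -4.016, 83.108, 1.295, 78.541, -3.26], TCP at [0.161, 0.63, 0.223] pointing down, gripper open.
Joint ranges: [-163.93, 163.93], [-17.29, 119.83], [-79.2, 71.16], [3.27, 140.29], [-89.18, 269.18], [5.43, 117.66], [-154.24, 154.24]. Speed limits (degrees/s): [147.25, 147.25, 180, 180, 180, 180, 180].

INTERFACE

Orientations are given as [roll, pitch, yaw] about the fixed x, y, z axes, in that order (R = Rz(yaw) Ry(pitch) Rx(roll)).
In Python, from cell import env, viewer, boxes_of, masks_of gives the robot as it stands. The module is installed in compiled form; this text tells all that it offers.
- The arm moves only by the tool apply_moves, never from a script. Its argument "moves" is a list of rows, each a list of 7 numbers: the shift along the tool's x, y, z scaled (see below), then the turn, a rotation vector about the tool's x, y, z scaled (see below), then the opening, from 0 (shut) to 1 (fully open). A call has 1 to 20 rows; each row is the pose to reach, as a shift and turn from the pose commanded when the call began, along the tool's axes at that moment; what a row does not reach only later rows make up. The controller multiplies each number of a shift by 0.2 m and each number of a turn by 1.5 rad. A row lasts 1/10 s, in which the tool goes at most 50 mm and 8.59 degrees, less where a joint would pass 70% of its speed; a pose out of reach is approached as far as the arm can. A call with a number of a shift or a turn outside -1 to 1 is refused whole. A call with a gripper value outside its range is refused whole. The fingers move at their own pace and stop on an object; "grip_force" is the grip in N (left out, the last holds). Time passes only in rows, so rows that repeat a pose let the fingers close. It gives the time, the measured TCP pose, the force, the opening and the grip force at its end, in the units of the state.
- env.get_obs(): the state, without advancing time (a new reading comes with each control period).
- viewer.read_camera(name): name is "side" or "top" or "wrist"; returns the picture (480x640x3 uint8, red, green, blue); there is no depth.
- viewer.get_calibration(name): a dict with "fov_y" (degrees; the focal length in pixels is half the picture's height over the tangent of half this angle, whatever the lens; pixels are square), "cx", "cy" (the principal point, pixels), "position" and "orientation" of the camera in the world. Camera axes: x right, y up, looking along -z (the intrinsics and any distortion apply to the point x, -y, -z); pixel columns grow to the right and rows downward; lengths in m; the calibration is good to about 2 mm. A picture is of the moment at which its call begins: read the wrist's pose just before it. get_calibration takes no time and is no camera call; for the wrist camera it gives the pose at the moment of the call.
- env.sign_off(): hands the job in; it is judged then, once.
Trained networks look in the newest picture that a camera, given by its name, has taken for a name from the list of things; names that differ only in an ending like _2 or _b are one class to them, and where a whole thing is asked for, a point or a joint stands for the part that bears it (a point fixed in the world has none). Each returns a list of dicts, best first, with "conf" (0 to 1); they miss things now and then, are a little off and sometimes report something else, mostly with a low value. They report only what shows in the picture. A call takes as long as a camera call.
- boxes_of(camera, target): "location" ([column, row] in pixels, amid what is visible of it).
- masks_of(camera, target): "pixels" (480x640 bool, what is visible of it) and "location" ([column, row] in pixels, amid what is visible of it).
The state is a dict: "time_s": time; "qpos": joint angles; "joint_velocities": joint speeds; "effort": joint torques, N m; "tool_pos": TCP position; "tool_rot": TCP orientation; "force": force on the tool from outside, world axes, zero at the start; "wrist_torque": the same for the moment, N m; "grip_width": finger opening in m; "grasp_force": force on a finger pad.
Only numpy, scipy, OpenCV 4.12 (cv2) and the standard library are available. Lean on these libraries where they do the work, as an engineer would, in place of code of your own. Each camera call takes 0.05 s, during which the arm holds its last target. There are 200 camera calls.

TASK

Two pairs of locking pliers are bolted to the dental bench. On the pair that stands open, squeeze the two handles together until they snap over centre and lock, so that the jaws press the two halves of the brass flask together; take your hand off and leave it clamped on its own for two seconds. Then pull its release lever outwards by the upright tab so that the pliers spring open again, leaving the flask closed; leave the other, locked pair clamped on its plaster cast.

Things in the scene. Friction and masses are not known exactly. Their poses are not given: they have to be found in the camera images.
- pliers (a joint): The open steel locking pliers, lying level (mid-height z = 65 mm) and bolted to the bench by the pivot. rad: 0 = open, 0.15 = locked; each handle swings this far. Squeezing takes up to about 10 N a side; past 0.12 (dead centre) a spring snaps them to 0.15 and holds; before it, it springs them open to 0. Brass flask between the jaws.
- pliers_grip (a point): The place to squeeze: midway between the two handles, 95 mm from the pivot, z = 65 mm; fixed, does not move with them. Its x axis points along the pliers from handle ends to jaws, its y axis across the handles. Each handle is a bar 10 mm wide, 16 mm high, ending 40 mm behind this point. Here they measure 64 mm over their outsides when open, 36 mm when locked.
- release (a joint): Release lever: a flat steel strip on top of the +y handle (y axis of point pliers_grip), hinged 65 mm ahead of its tab. rad: 0 = at rest (lightly sprung to it), grows as the tab is pulled outwards in +y, up to 0.6. With the pliers locked, about 0.3 (tab moved some 25 mm in +y, 2 to 5 N) kicks the pliers past dead centre and they spring open.
- release_tab (a point): Centre of the release lever's upright steel tab, a round pin 12 mm in diameter and 46 mm tall (z = 50 to 96 mm; this point at z = 75 mm), the last part of the pliers towards the robot, 35 mm behind the +y handle's end. When the pliers are locked it stands 70 mm behind point pliers_grip in -x and 13 mm to +y. It moves with its handle and the lever; pull it 30 to 40 mm in +y.
- flask_left (a joint): The +y half of the brass flask (each half 46 x 20 x 42 mm) on guide rods between the open pliers' jaws, 155 mm ahead of point pliers_grip. m: 0 = closed on the middle plane, positive = slid out; starts 4 to 7 mm out, stays where it is left (2 N friction). Locking the pliers pushes it to 0.
- flask_right (a joint): The -y half of the brass flask, the mirror of flask_left. m: 0 = closed on the middle plane, positive = slid out.
- spare (a joint): The other pliers, of the same make on the same kind of stand but already locked, with a cream plaster cast in its jaws and no flask; to be left locked. It stands 0.3 to 0.5 m to one side of the open pair. rad: 0 = locked, negative = opened (-0.15 fully).

How it is judged:
By the outcome, as a careful person would: the job done as asked, in the order asked, and still so for the second after the job is handed in, with the robot touching nothing.
It also fails if it takes over 45 s, if anything falls off the work surface, if the arm or the gripper's body presses on something with over 40 N, if the wrist force passes 120 N, or if a joint passes its speed limit or range.

## Working session

There is one attempt and no reset: what is moved stays moved. The work goes in short steps, Python scripts to look and compute and a tool call to move; the robot and the scene stay as the last step left them, time stands still between calls to the robot, and variables do not carry over. Pictures are saved under pics/ and viewed, at most 10 in all, crops included, and the job is handed in when it is done.

Besides the shell and the picture viewer there is one more tool, called after ">>>" in YAML: its name, and indented under it one key for each argument. apply_moves: Moves the arm, as the interface text tells. Shifts and turns lie within -1 to 1; 1 stands for 0.2 m of shift or 1.5 rad of turn. Its arguments: {"type":"object","properties":{"moves":{"type":"array","items":{"type":"array","items":{"type":"number","minimum":-1,"maximum":1}}},"grip_force":{"type":"number"}},"required":["moves"]}

```bash
mkdir -p pics; python3 - <<'E'
from cell import env, viewer, boxes_of, masks_of
import cv2
o=env.get_obs(); print(o)
for c in ("top","side"):
    im=viewer.read_camera(c); cv2.imwrite(f"pics/{c}0.png",im[:,:,::-1]); print(c,viewer.get_calibration(c))
    for t in ("pliers","release_tab","flask_left","flask_right","spare","release"):
        print(t,[(b["conf"],b["location"]) for b in boxes_of(c,t)][:4])
E
```

```text
{'time_s': 0.0, 'qpos': array([-74.88019373,  18.43905007,  -4.01715168,  83.17544197,
         1.29459867,  78.5402081 ,  -3.25960175]), 'joint_velocities': array([ 0.04762445,  0.03383004,  0.17099594,  0.06487122, -0.04286259,
       -0.01310384, -0.01349652]), 'effort': array([ 5.95239356e-06, -4.91291428e+01, -4.04381733e-01, -3.12527275e+01,
       -6.40174979e-02,  4.36315709e-02,  1.88420381e-04]), 'tool_pos': array([0.16057306, 0.62928051, 0.22145711]), 'tool_rot': array([-1.79890528e+02,  4.85303792e-03,  1.65691816e+02]), 'force': array([-0.19031246,  0.07421471, -0.28936062]), 'wrist_torque': array([-0.0291795 , -0.03728969,  0.04036348]), 'grasp_force': 0.0, 'grip_width': 0.08722953398430906}
top {'fov_y': 42.791676359686925, 'cx': 312.5424425857883, 'cy': 239.33127510449637, 'position': array([0.42450477, 0.00418486, 1.11293083]), 'orientation': array([  5.95431464,  -1.08891786, -88.60051276])}
pliers [(0.71, [183.1, 221.7])]
release_tab [(0.86, [168.6, 268.0])]
flask_left [(0.68, [201.1, 191.8]), (0.63, [187.4, 161.8])]
flask_right [(0.67, [207.0, 165.7])]
spare [(0.73, [440.5, 246.0]), (0.7, [203.0, 195.4])]
release [(0.59, [170.9, 269.9])]
side {'fov_y': 54.29282884138011, 'cx': 320.62358425394535, 'cy': 236.61772470515393, 'position': array([0.40874957, 0.63788596, 0.52823488]), 'orientation': array([  56.81949026,   -0.48490161, -167.61536592])}
pliers [(0.71, [306.0, 347.1])]
release_tab [(0.83, [350.0, 354.3])]
flask_left [(0.67, [209.5, 323.1])]
flask_right [(0.76, [220.0, 306.1])]
spare [(0.77, [367.6, 194.3])]
release [(0.72, [346.4, 356.1])]
```

View pics/top0.png

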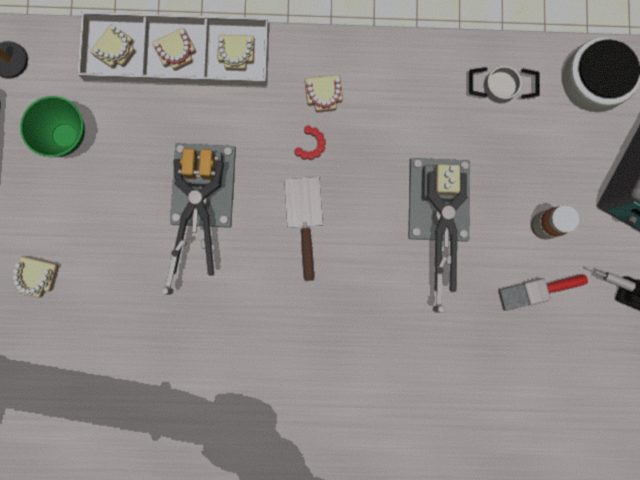

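View pics/side0.png

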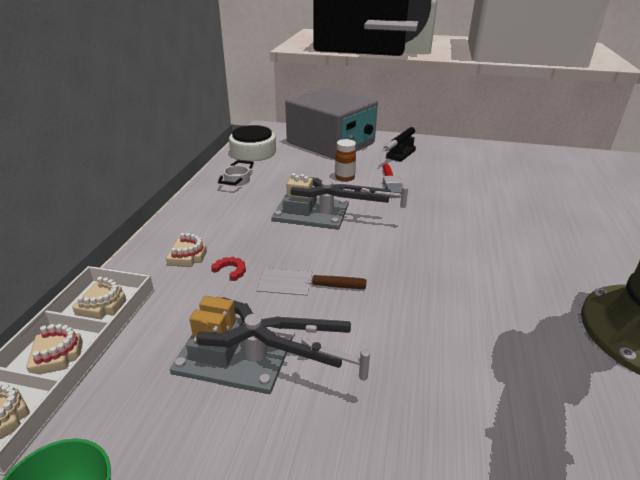

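The top view shows the open pair on the left: pivot about (195,197), handle ends about (211,272) and (176,262), tab about (168,290), orange flask about (197,163). The locked spare is on the right, with its pivot at (448,212). In the side view the open pair is nearest, with its tab at (364,365). I'll enlarge both for measuring.

```bash
cat > h.py <<'E'
import numpy as np
from cell import env, viewer, boxes_of, masks_of
from scipy.spatial.transform import Rotation as R
def ray(cal,uv):
    f=240/np.tan(np.radians(cal["fov_y"]/2))
    d=np.array([(uv[0]-cal["cx"])/f,-(uv[1]-cal["cy"])/f,-1])
    return np.array(cal["position"]),R.from_euler("xyz",cal["orientation"],degrees=True).apply(d)
def onz(c,uv,z):
    p,d=ray(viewer.get_calibration(c) if isinstance(c,str) else c,uv); return p+d*(z-p[2])/d[2]
def proj(c,P):
    cal=viewer.get_calibration(c) if isinstance(c,str) else c
    f=240/np.tan(np.radians(cal["fov_y"]/2))
    q=R.from_euler("xyz",cal["orientation"],degrees=True).inv().apply(np.atleast_2d(P)-cal["position"])
    return np.c_[cal["cx"]-f*q[:,0]/q[:,2],cal["cy"]+f*q[:,1]/q[:,2]]
E
python3 - <<'E'
from h import *
import cv2
a=cv2.imread("pics/top0.png")[140:300,140:260]; b=cv2.imread("pics/side0.png")[290:390,170:380]
a=cv2.resize(a,None,fx=3.5,fy=3.5,interpolation=cv2.INTER_CUBIC); b=cv2.resize(b,None,fx=3.5,fy=3.5,interpolation=cv2.INTER_CUBIC)
cv2.imwrite("pics/ca.png",a);cv2.imwrite("pics/cb.png",b)
for n,uv,z in [("endR",(211,272),.07),("endL",(176,262),.07),("tabtop",(168,290.5),.096),("flaskL",(188,163),.09),("flaskR",(206,163),.09),("pivot",(195,197),.08)]: print(n,onz("top",uv,z).round(4))
print("tab side",onz("side",(364,352),.096).round(4),onz("side",(365,366),.075).round(4))
E
```

```text
endR [0.4735 0.158  0.07  ]
endL [0.4889 0.2179 0.07  ]
tabtop [0.44   0.2235 0.096 ]
flaskL [0.6561 0.2016 0.09  ]
flaskR [0.657  0.1712 0.09  ]
pivot [0.5998 0.189  0.08  ]
tab side [0.4397 0.232  0.096 ] [0.4367 0.235  0.075 ]
```

View pics/ca.png

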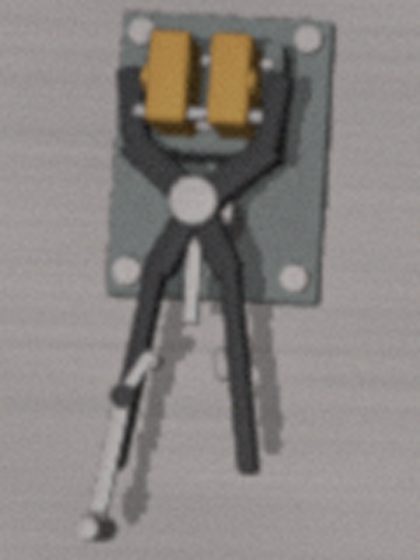

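View pics/cb.png

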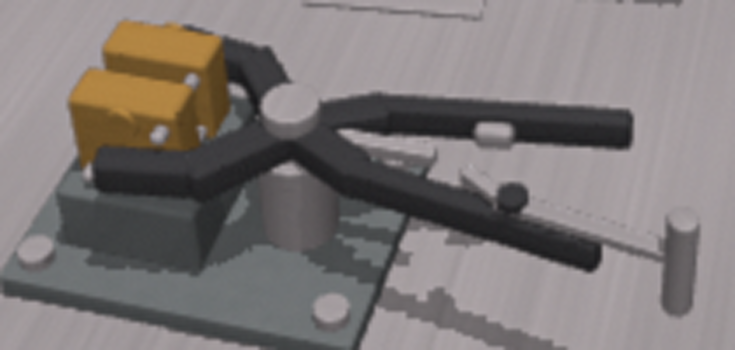

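The crops give, in full-image pixels: top view pivot (195.4,197.1), handle ends (210.9,273.7) and (175.4,273.1), tab top (167.1,290.6), flask mid (196.7,163.4). Side view: pivot (253,320), tab top (365,352). Next is a pose fit using both views.

```bash
python3 - <<'E'
from h import *
from scipy.optimize import least_squares
T,S=viewer.get_calibration("top"),viewer.get_calibration("side")
def pts(p):
    x,y,a,zp,w,zf=p; c,s=np.cos(a),np.sin(a)
    L=np.array([[.095,0,zp],[-.0385,w,.073],[-.0385,-w,.073],[-.0662,.0375,.096],[.155,0,zf]])
    return np.c_[x+c*L[:,0]-s*L[:,1],y+s*L[:,0]+c*L[:,1],L[:,2]]
top=np.array([[195.4,197.1],[175.4,273.1],[210.9,273.7],[167.1,290.6],[196.7,163.4]])
side=np.array([[253.1,320],[341.4,360],[350,322.9],[365.1,351.7]])
def res(p):
    P=pts(p); return np.r_[(proj(T,P)-top).ravel(),(proj(S,P[:4])-side).ravel()]
r=least_squares(res,[.505,.188,0,.08,.03,.088],loss="soft_l1",max_nfev=500)
print(r.x.round(4),np.degrees(r.x[2]),res(r.x).reshape(-1,2).round(1).tolist())
E
```

```text
[ 0.5061  0.1898 -0.0009  0.0759  0.0312  0.0697] -0.052120989341803495 [[-0.4, -0.4], [-2.2, 1.3], [-0.6, 1.7], [-1.4, -0.1], [0.5, -0.4], [-1.5, 0.2], [1.1, -5.3], [0.4, -1.4], [-0.8, -2.5]]
```

>>> apply_moves:
  moves:
    - [-1, -0.77, 0, 0, 0, 0, 1]
    - [-1, -0.77, 0, 0, 0, 0, 1]
    - [-1, -0.77, 0, 0, 0, 0, 1]
    - [-1, -0.77, 0, 0, 0, 0, 1]
    - [-1, -0.77, 0, 0, 0, 0, 1]
    - [-1, -0.77, 0, 0, 0, 0, 1]
    - [-1, -0.77, 0, 0, 0, 0, 1]
  grip_force: 30

```text
time_s: 1.4
tool_pos: [0.3176, 0.4302, 0.2231]
tool_rot: [179.9, 0.0, 165.5]
force: [-0.3, 0.3, -0.5]
grip_width: 0.0869
grasp_force: 0.0
```

>>> apply_moves:
  moves:
    - [-1, -0.77, 0, 0, 0, -0.166, 1]
    - [-1, -0.77, 0, 0, 0, -0.166, 1]
    - [-1, -0.77, 0, 0, 0, -0.166, 1]
    - [-1, -0.77, 0, 0, 0, -0.166, 1]
    - [-1, -0.77, 0, 0, 0, -0.166, 1]
    - [-1, -0.77, 0, 0, 0, -0.166, 1]
    - [-1, -0.77, 0, 0, 0, -0.166, 1]

```text
time_s: 2.1
tool_pos: [0.4726, 0.2327, 0.2226]
tool_rot: [180.0, -0.0, 179.9]
force: [-1.1, 0.2, 1.1]
grip_width: 0.087
grasp_force: 0.0
```

>>> apply_moves:
  moves:
    - [-0.165, -0.21, 0, 0, 0, 0, 1]
    - [-0.165, -0.21, 0, 0, 0, 0, 1]
    - [-0.165, -0.21, 0, 0, 0, 0, 1]
    - [-0.165, -0.21, 0, 0, 0, 0, 1]

```text
time_s: 2.5
tool_pos: [0.5039, 0.1934, 0.2223]
tool_rot: [179.9, -0.1, -179.8]
force: [0.0, -0.8, -0.5]
grip_width: 0.0871
grasp_force: 0.0
```

```bash
python3 - <<'E'
from h import *
import cv2
c=viewer.get_calibration("wrist"); im=viewer.read_camera("wrist"); cv2.imwrite("pics/w0.png",im[:,:,::-1]); print(c, env.get_obs()["tool_pos"])
for t in ("release_tab","flask_left","flask_right","pliers"):
    print(t,[(b["conf"],b["location"]) for b in boxes_of("wrist",t)][:3])
P=[.5061,.1898,.073]; print(proj(c,[P,[.506,.222,.073],[.506,.158,.073],[.44,.2275,.096],[.601,.19,.076],[.4676,.221,.073],[.4676,.1585,.073]]).round(0))
E
```

```text
{'fov_y': 62.731379680756405, 'cx': 321.5813646058072, 'cy': 232.38582841291324, 'position': array([0.42497121, 0.19386793, 0.38482888]), 'orientation': array([-16.87509613,  -0.12052313,  90.16921967])} [0.50383164 0.19336398 0.22236575]
release_tab [(0.69, [358.0, 183.7])]
flask_left [(0.9, [334.6, 383.4])]
flask_right [(0.72, [299.7, 382.1])]
pliers [(0.91, [346.0, 236.8]), (0.62, [336.2, 385.1])]
[[316. 217.]
 [355. 217.]
 [277. 216.]
 [368. 135.]
 [316. 322.]
 [355. 169.]
 [276. 169.]]
```

View pics/w0.png

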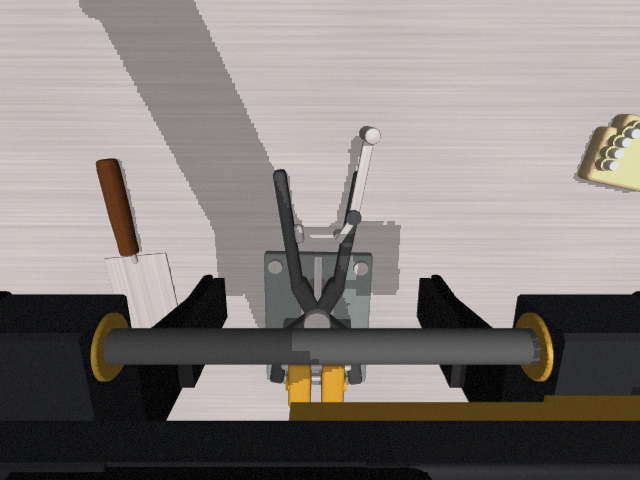

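The wrist view agrees with the fit: tab top at (369,135) against a predicted (368,135), and handle ends at (280,171) and (356,173). I'll descend over the grip point.

>>> apply_moves:
  moves:
    - [-0.01, -0.017, 0.2, 0, 0, 0, 1]
    - [-0.01, -0.017, 0.4, 0, 0, 0, 1]
    - [-0.01, -0.017, 0.6, 0, 0, 0, 1]
    - [-0.01, -0.017, 0.75, 0, 0, 0, 1]
    - [-0.01, -0.017, 0.87, 0, 0, 0, 1]
    - [-0.01, -0.017, 0.87, 0, 0, 0, 1]
    - [-0.01, -0.017, 0.87, 0, 0, 0, 1]

```text
time_s: 3.45
tool_pos: [0.5072, 0.1874, 0.049]
tool_rot: [-180.0, -0.0, 180.0]
force: [0.0, 0.9, -0.3]
grip_width: 0.087
grasp_force: 0.0
```

>>> apply_moves:
  moves:
    - [0, 0.012, 0, 0, 0, 0, 1]
    - [0, 0.012, 0, 0, 0, 0, 0.7]
    - [0, 0.012, 0, 0, 0, 0, 0.55]
    - [0, 0.012, 0, 0, 0, 0, 0.35]
    - [0, 0.012, 0, 0, 0, 0, 0.35]
    - [0, 0.012, 0, 0, 0, 0, 0.35]
    - [0, 0.012, 0, 0, 0, 0, 0.35]
    - [0, 0.012, 0, 0, 0, 0, 0.35]
  grip_force: 30

```text
time_s: 4.25
tool_pos: [0.5058, 0.1909, 0.0486]
tool_rot: [179.9, -0.1, -180.0]
force: [-0.4, 1.4, 0.4]
grip_width: 0.0392
grasp_force: 0.3
```

>>> apply_moves:
  moves:
    - [0, 0, 0, 0, 0, 0, 0.3]
    - [0, 0, 0, 0, 0, 0, 0.3]
    - [0, 0, 0, 0, 0, 0, 0.3]

```text
time_s: 4.55
tool_pos: [0.5063, 0.1912, 0.0486]
tool_rot: [179.9, -0.1, 180.0]
force: [-3.8, 4.5, 0.8]
grip_width: 0.0353
grasp_force: 30.0
```

>>> apply_moves:
  moves:
    - [0, 0, 0, 0, 0, 0, 0.8]
    - [0, 0, 0, 0, 0, 0, 0.9]
    - [0, 0, 0, 0, 0, 0, 1]
    - [0, 0, 0, 0, 0, 0, 1]
    - [0, 0, 0, 0, 0, 0, 1]
    - [0, 0, -0.15, 0, 0, 0, 1]
    - [0, 0, -0.35, 0, 0, 0, 1]
    - [0, 0, -0.5, 0, 0, 0, 1]
    - [0.2, -0.05, -0.6, 0, 0, 0, 1]
    - [0.35, -0.085, -0.6, 0, 0, 0, 0.5]
    - [0.35, -0.085, -0.6, 0, 0, 0, 0]
    - [0.35, -0.085, -0.6, 0, 0, 0, 0]
    - [0.35, -0.085, -0.6, 0, 0, 0, 0]
    - [0.35, -0.085, -0.6, 0, 0, 0, 0]
    - [0.35, -0.085, -0.6, 0, 0, 0, 0]

```text
time_s: 6.05
tool_pos: [0.4376, 0.1725, 0.1682]
tool_rot: [-180.0, -0.0, 179.9]
force: [0.4, 0.3, 0.7]
grip_width: 0.047
grasp_force: 0.0
```

```bash
python3 - <<'E'
from h import *
import cv2
o=env.get_obs();print(o["tool_pos"],o["grip_width"],o["time_s"])
a=viewer.read_camera("wrist"); cw=viewer.get_calibration("wrist"); b=viewer.read_camera("side")
cv2.imwrite("pics/w1.png",np.hstack([cv2.resize(a,(400,300)),cv2.resize(b[270:420,160:400],(400,300))])[:,:,::-1])
for c in("wrist","side"): print(c,[(t["conf"],t["location"]) for t in boxes_of(c,"release_tab")])
P=[.436,.203,.096]; print(proj(cw,P),proj("side",P),proj("wrist",[.436,.203,.075]),proj("side",[.436,.203,.075]))
E
```

```text
[0.43763    0.17248723 0.16821988] 0.04699926466935685 6.05
wrist [(0.96, [367.2, 263.9])]
side [(0.62, [358.4, 343.1])]
[[368.60810367 241.64314678]] [[369.99242852 335.79816006]] [[364.94432687 232.20841584]] [[368.92374728 347.43945775]]
```

View pics/w1.png

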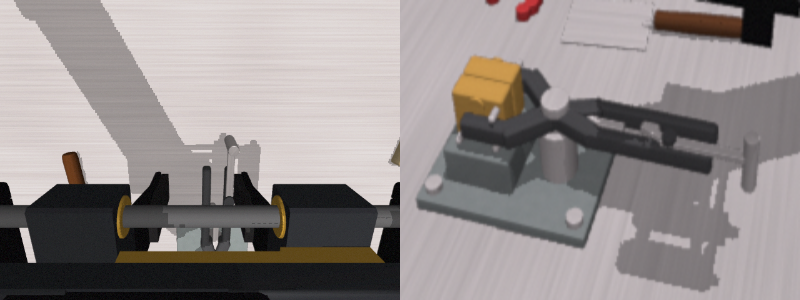

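The flask is closed with the pliers locked, and the tab stands where predicted, near (0.436, 0.203). I'll let the two seconds pass with the hand off, then descend beside the tab.

>>> apply_moves:
  moves:
    - [0, 0, 0, 0, 0, 0, 0]
    - [0, 0, 0, 0, 0, 0, 0]
    - [0, 0, 0, 0, 0, 0, 0]
    - [0, 0, 0, 0, 0, 0, 0]
    - [0, 0, 0, 0, 0, 0, 0]
    - [0, 0, 0, 0, 0, 0, 0]
    - [0, 0, 0, 0, 0, 0, 0]
    - [0, 0, 0, 0, 0, 0, 0]
    - [0, 0, 0, 0, 0, 0, 0]
    - [0, 0, 0, 0, 0, 0, 0]
    - [0, 0, 0, 0, 0, 0, 0]
    - [0, 0, 0, 0, 0, 0, 0]
    - [0, 0, 0, 0, 0, 0, 0]
    - [0, 0, 0.15, 0, 0, 0, 0]
    - [0, 0, 0.3, 0, 0, 0, 0]
    - [0, 0, 0.45, 0, 0, 0, 0]
    - [0, 0, 0.56, 0, 0, 0, 0]
    - [0, 0, 0.56, 0, 0, 0, 0]
    - [0, 0, 0.56, 0, 0, 0, 0]

```text
time_s: 8.15
tool_pos: [0.4373, 0.1726, 0.0569]
tool_rot: [-180.0, -0.0, 180.0]
force: [-0.8, 0.4, -0.5]
grip_width: 0.0004
grasp_force: 0.0
```

>>> apply_moves:
  moves:
    - [0, 0.03, 0, 0, 0, 0, 0]
    - [0, 0.055, 0, 0, 0, 0, 0]
    - [0, 0.08, 0, 0, 0, 0, 0]
    - [0, 0.105, 0, 0, 0, 0, 0]
    - [0, 0.125, 0, 0, 0, 0, 0]
    - [0, 0.145, 0, 0, 0, 0, 0]
    - [0, 0.165, 0, 0, 0, 0, 0]
    - [0, 0.18, 0, 0, 0, 0, 0]
    - [0, 0.195, 0, 0, 0, 0, 0]
    - [0, 0.21, 0, 0, 0, 0, 0]
    - [0, 0.21, 0, 0, 0, 0, 0]
    - [0, 0.21, 0, 0, 0, 0, 0]

```text
time_s: 9.35
tool_pos: [0.4366, 0.2148, 0.0563]
tool_rot: [180.0, -0.1, 180.0]
force: [-0.5, -0.7, -0.4]
grip_width: 0.0004
grasp_force: 0.2
```

```bash
python3 - <<'E'
from h import *
import cv2
b=viewer.read_camera("side"); a=viewer.read_camera("top")
cv2.imwrite("pics/s2.png",np.hstack([cv2.resize(a[140:300,100:260],(300,300)),cv2.resize(b[270:420,160:400],(480,300))])[:,:,::-1])
print(env.get_obs()["force"])
E
```

```text
[ 0.23045541 -0.76563141  1.031069  ]
```

View pics/s2.png

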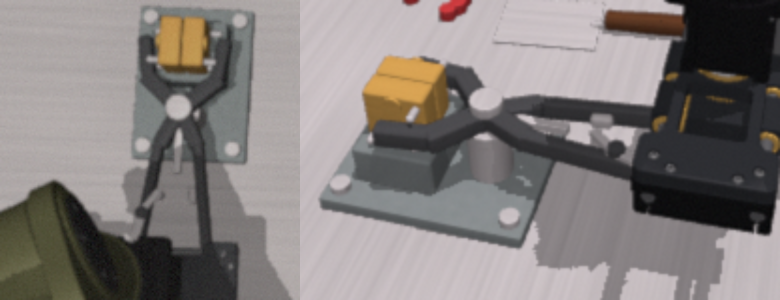

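The pliers have sprung open and the flask stays closed. I'll back off the tab and lift clear.

>>> apply_moves:
  moves:
    - [0, -0.05, 0, 0, 0, 0, 0]
    - [0, -0.11, 0, 0, 0, 0, 0]
    - [0, -0.11, 0, 0, 0, 0, 0]
    - [0, -0.11, -0.2, 0, 0, 0, 0]
    - [0, -0.11, -0.4, 0, 0, 0, 0]
    - [0, -0.11, -0.6, 0, 0, 0, 0]
    - [0, -0.3, -0.8, 0, 0, 0, 0]
    - [0, -0.5, -0.8, 0, 0, 0, 0]
    - [0, -0.6, -0.8, 0, 0, 0, 0]
    - [0, -0.6, -0.8, 0, 0, 0, 0]
    - [0, -0.6, -0.8, 0, 0, 0, 0]

```text
time_s: 10.55
tool_pos: [0.4369, 0.0947, 0.2166]
tool_rot: [179.9, 0.0, 179.9]
force: [-0.1, -0.9, -0.2]
grip_width: 0.0002
grasp_force: 0.0
```

```bash
python3 - <<'E'
from h import *
import cv2
b=viewer.read_camera("side"); a=viewer.read_camera("top")
cv2.imwrite("pics/s3.png",np.hstack([cv2.resize(a[130:320,140:500],(400,300)),cv2.resize(b[150:420,160:420],(400,300))])[:,:,::-1])
print(env.get_obs()["force"],env.get_obs()["joint_velocities"].round(2))
E
```

```text
[ 0.03840908 -0.21303587 -0.37716257] [-0.34  0.35 -0.32 -0.13  0.28  0.01  0.12]
```

View pics/s3.png

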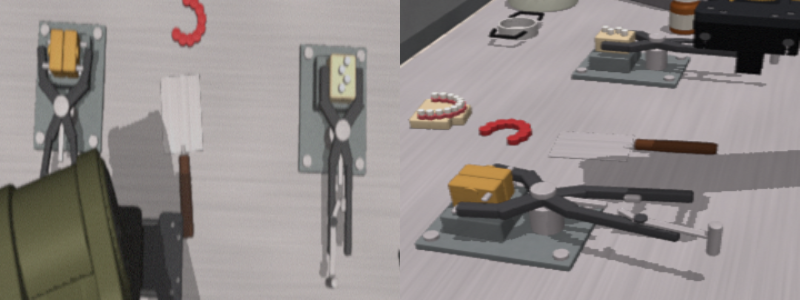

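The pliers are open with the tab at rest, the flask is closed, and the spare pair is still locked on its cast. The robot is clear of everything.

```bash
python3 -c "
from cell import env
print(env.sign_off())"
```

```text
the job is handed in; nothing more can be done
None
```

Job handed in at about 10.6 s: the open pliers were locked onto the flask, left clamped with the hand off for over two seconds, then released by the tab; the last pictures show the flask closed and the spare pair still locked on its cast.

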